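# Key the analyser's sample carousel onto its drive pin

## Task

The white sample carousel has been set loosely on the blood analyser's spindle with its rim notch away from the locating pin. With the gripper's fingertips, push it round in place until the notch is over the pin, then press down on its hub until it is fully home, and come clear. Do not pick the carousel up, and leave the things standing around it where they are.

Things in the scene. Friction and masses are not known exactly. Their poses are not given: they have to be found in the camera images.
- analyser: blood analyser, fixed: white and grey case, deck 190 x 190 mm, 40 mm above the desk; along its own +y side (y 95 to 160 mm) a console 70 mm high. Origin: on the desk under the vertical spindle at the deck's middle; z up. Own +x points from the spindle to the locating pin. Steel spindle: diameter 14, top 80 mm above the desk, inside the carousel's hub
- index_block (a point): centre of the top of the small aluminium index block (14 mm wide, 16 mm radially, top 68 mm above the desk), 84 mm from the spindle axis along the analyser's +x: it stands just outside the carousel's rim, directly behind the pin, and shows from above where the pin is
- seat (a joint): how far the steel seat flange (diameter 56) under the carousel is pressed down its spindle, m: 0 up (the start), 0.012 at its stop, carousel fully home. Held by friction: about 7 N of downward push moves it (the carousel's weight does not), and it stays where it is left
- pin (a point): top of the locating pin: upright, steel, diameter 9 mm, round tip, 61 mm from the spindle axis along the analyser's +x, its top 56 mm above the desk. At the start the carousel's underside is 2 mm above it and hides it
- carousel: white plastic disc, diameter about 140 mm, 8 mm thick, loose, about 0.25 kg; a blind 16 mm bore in its hub sits over the spindle, and it turns freely either way. Origin: centre of its underside; z up; own +x points to its one notch, which starts 40 to 180 degrees from the pin, either way. Underside 58 mm above the desk at the start, 46 mm when fully home
- vane (a point): top middle of the vane 45 degrees counterclockwise from the notch. Four equal upright radial vanes stand on the disc, at 45, 135, 225 and 315 degrees from the notch, to push against: each 6 mm thick, from 29 to 59 mm from the axis, tops 31 mm above the disc's underside, 23 mm above its upper face
- notch (a point): middle of the notch, at the underside, 61 mm from the carousel's axis along its +x; over the pin when lined up. The notch is 14 mm wide, parallel-sided, open at the rim, reaching in to 53 mm from the axis. More than about 3 degrees off, pressing can leave the disc tilted on the pin; when home, the pin's tip shows 2 mm above the disc's upper face
- hub_top (a point): centre of the flat top of the round hub (diameter 32 mm) in the middle of the carousel, where to press: 44 mm above the underside, 102 mm above the desk at the start, 90 mm when fully home
- pill_bottle: bystander: amber pill bottle, diameter 38, height 75 mm, standing beside the analyser on its -y side; origin under its centre
- specimen_pot: bystander: white lidded pot, diameter 48, height 55 mm, standing beyond the analyser's +x side; origin under its centre
- steel_bowl: bystander: steel bowl, diameter 100, height 40 mm, on the left of the desk; origin under its centre
- tape_roll: bystander: roll of paper tape, diameter 68, height 24 mm, flat on the right of the desk; origin under its centre
- mouse: bystander: black computer mouse, 100 x 58 x 25 mm, on the right of the desk; origin under its centre
- sticky_notes: bystander: yellow note block, 76 x 76 x 18 mm, on the right of the desk; origin under its centre
- stapler: bystander: black stapler, 130 x 34 x 36 mm, on the left of the desk; origin under its centre
Mind the look-alikes: they are no part of the job. What is shaped like the carousel but blue or brown is not meant.

How it is judged:
By the outcome, as a careful person would: the job done as asked, in the order asked, and still so for the second after the job is handed in, with the robot touching nothing.
It also fails if it takes over 54 s, if anything falls off the work surface, if the arm or the gripper's body presses on something with over 40 N, if the wrist force passes 120 N, or if a joint passes its speed limit or range.

## Robot

A 6-joint arm with a two-finger parallel gripper is mounted at the origin on the work surface. World frame = base frame: x ahead of the robot, y to its left, z up, the work surface at z = 0. Lengths are in mm, angles in rad, forces in N, time in s.
With the tool pointing down it reaches from about 350 to 775 mm from the base axis. Payload 7.3 kg.
Tool frame: the origin (TCP) lies midway between the tips of the shut fingers; the grasp point (between the pads) lies 19 mm behind it; z points along the fingers, y is the line along which they close (so a half turn about z gives the same grasp; the last joint's range is limited). The gripper opens to 92 mm and grips with 3 to 60 N. Pads are 19 mm wide; open, the fingers measure 130 mm over their backs; the gripper's body (75 mm by 190 mm) begins 47 mm behind the grasp point.
Start: joints at [-1.247, 0.342, 1.524, -0, 1.275, -0.146], TCP at [237.696, -468.13, 226.741] pointing down, gripper open.
Joint ranges: [-2.53, 2.53], [-0.77, 2.02], [0.04, 2.7], [-1, 4.14], [0.28, 2.66], [-3.11, 3.11]. Speed limits (rad/s): [2.57, 2.57, 3.14, 3.14, 3.14, 3.14].

## Interface

Orientations are given as [roll, pitch, yaw] about the fixed x, y, z axes, in that order (R = Rz(yaw) Ry(pitch) Rx(roll)).
In Python, from plant import * gives the robot as it stands.
- The arm moves only by the tool step_arm, never from a script. Its argument "deltas" is one flat list of numbers, 5 for each row, row after row: the shift along the world's x, y, z in mm, then the turn about the world's z in degrees, then the finger opening in mm, from 0 to 91.8. In form: [tx, ty, tz, turn, gripper, tx, ty, tz, turn, gripper, ...]. A call has exactly 10 rows; each row shifts and turns the commanded pose from where the row before left it; what a row does not reach is not made up. A row lasts 1/8 s, in which the tool goes at most 62.5 mm and 10.7 degrees, less where a joint would pass 70% of its speed; a pose out of reach is approached as far as the arm can. A call is refused whole if a number of a shift passes 62.5 or a number of a turn 10.7, either way. A call with a gripper value outside its range is refused whole. The fingers move at their own pace and stop on an object; the grip force is fixed at half the most. Time passes only in rows, so rows that do not move let the fingers close, or fill a call up. It gives the time, the measured TCP pose, the force, the opening and the grip force at its end, in the units of the state.
- get_obs(): the state, without advancing time (a new reading comes with each control period).
- capture(name): name is "scene" or "top" or "wrist"; returns the picture (480x640x3 uint8, red, green, blue); there is no depth.
- camera_params(name): a dict with "mtx" (3x3 intrinsics, pixels), "rvec" (rotation vector, rad) and "tvec" (3), from world to camera coordinates, as OpenCV has them. Camera axes: x right, y down, z forward; pixel columns grow to the right and rows downward; lengths in mm; the calibration is good to about 2 mm. A picture is of the moment at which its call begins: read the wrist's pose just before it. camera_params takes no time and is no camera call; for the wrist camera it gives the pose at the moment of the call.
- close_job(): hands the job in; it is judged then, once.
The state is a dict: "time": time; "joint_positions": joint angles; "dq": joint speeds; "tau": joint torques, N m; "tool_pos": TCP position; "tcp_rot": TCP orientation; "contact_force": force on the tool from outside, world axes, zero at the start; "moment": the same for the moment, N m; "grip_width": finger opening in mm; "finger_force": force on a finger pad.
Only numpy, scipy, OpenCV 4.12 (cv2) and the standard library are available. Lean on these libraries where they do the work, as an engineer would, in place of code of your own. Each camera call takes 0.05 s, during which the arm holds its last target. There are 200 camera calls.

## Working session

There is one attempt and no reset: what is moved stays moved. The work goes in short steps, Python scripts to look and compute and a tool call to move; the robot and the scene stay as the last step left them, time stands still between calls to the robot, and variables do not carry over. Pictures are saved under pics/ and viewed, at most 10 in all, crops included, and the job is handed in when it is done.

Besides the shell and the picture viewer there is one more tool, called as a command line: name --argument value ..., lists and objects as JSON in quotes. step_arm: Moves the arm, as the interface text tells. Its arguments: {"type":"object","properties":{"deltas":{"type":"array","items":{"type":"number"}}},"required":["deltas"]}

```bash
mkdir -p pics; ls; cat > h.py <<'E'
from plant import *
import numpy as np, cv2
def cam(n):
    p=camera_params(n); R=cv2.Rodrigues(np.array(p["rvec"],float))[0]
    return np.array(p["mtx"],float),R,np.array(p["tvec"],float).ravel()
def toplane(c,uv,z):
    K,R,t=c; uv=np.atleast_2d(np.array(uv,float)); d=(R.T@np.linalg.inv(K)@np.c_[uv,np.ones(len(uv))].T).T
    o=-R.T@t; return o+d*((z-o[2])/d[:,2])[:,None]
def proj(c,P):
    K,R,t=c; q=(K@(R@np.atleast_2d(P).T+t[:,None])).T; return q[:,:2]/q[:,2:]
def snap(n,f):
    c=cam(n); im=np.array(capture(n)); cv2.imwrite("pics/"+f,im[:,:,::-1]); return c,im
E
python3 - <<'E'
from h import *
for n in("top","scene"):
    c,im=snap(n,n+"0.png"); print(n,-c[1].T@c[2],c[1][2])
E
```

```text
pics
top [ 412.50950271    6.31547325 1350.67658149] [ 0.06804196  0.01397969 -0.99758451]
scene [1043.50982452 -294.72939752 1127.74612498] [-0.45368281  0.27436343 -0.84787771]
```

View pics/top0.png

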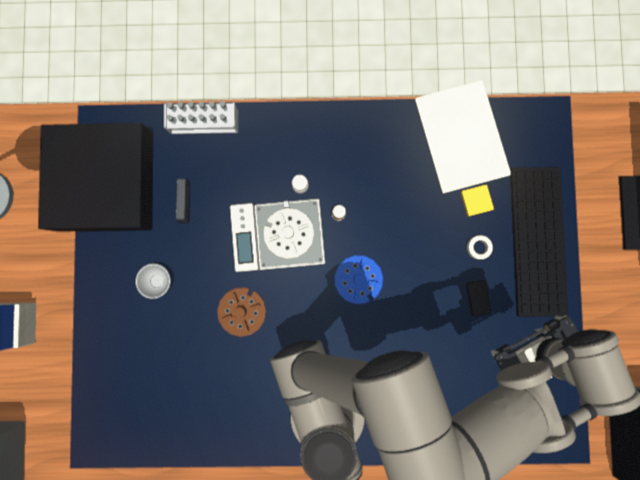

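View pics/scene0.png

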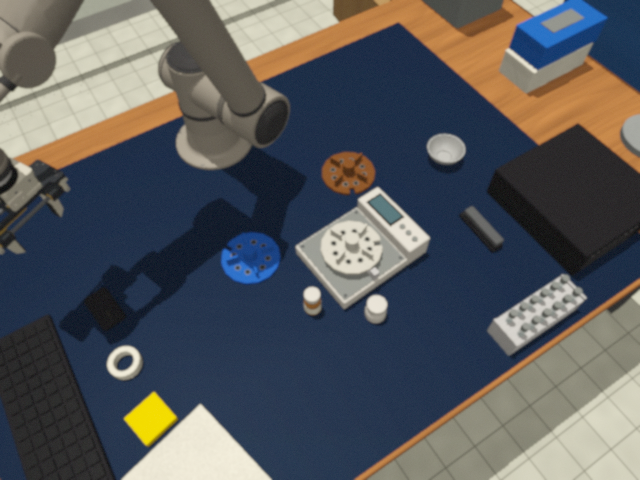

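The top view shows the white carousel at (289,233) and its index block near (287,203). The console is on its left (+y), so analyser +x is about world +x. The bottle is at (339,213), the pot at (300,184), and the blue and brown look-alikes are at (358,280) and (241,312). The scene view agrees: carousel at (351,247), hub at about (352,243).

```bash
python3 - <<'E'
from h import *
a=cv2.imread("pics/top0.png")[190:280,220:355]; b=cv2.imread("pics/scene0.png")[180:320,290:440]
a=cv2.resize(a,(600,400),interpolation=cv2.INTER_CUBIC);b=cv2.resize(b,(430,400),interpolation=cv2.INTER_CUBIC)
cv2.imwrite("pics/crop0.png",cv2.resize(np.hstack([a,b]),(800,310)))
ct,cs=cam("top"),cam("scene")
print(toplane(ct,[[289,233],[287,204],[339,213],[300,184]],[66,68,75,55][0]))
print(toplane(cs,[[352,240]],102), toplane(ct,[[289,233]],102))
c=cam("wrist"); print(-c[1].T@c[2]-np.array(get_obs()["tool_pos"]),c[1],get_obs()["tcp_rot"],c[0][0,0])
E
```

```text
[[527.39963981 102.16704587  66.        ]
 [610.49994145 107.06480098  66.        ]
 [582.30947855 -40.68764097  66.        ]
 [667.54759822  69.30909704  66.        ]]
[[534.04547418 100.03271676 102.        ]] [[524.18011749  99.48103395 102.        ]]
[ 73.02386281  37.58772551 157.86305134] [[ 0.45311365 -0.89145177 -0.00133071]
 [-0.850898   -0.43294484  0.29754219]
 [-0.26582063 -0.13368813 -0.95470774]] [-3.14023218e+00 -1.97575824e-04  4.69778982e-01] 391.9579869380916
```

View pics/crop0.png

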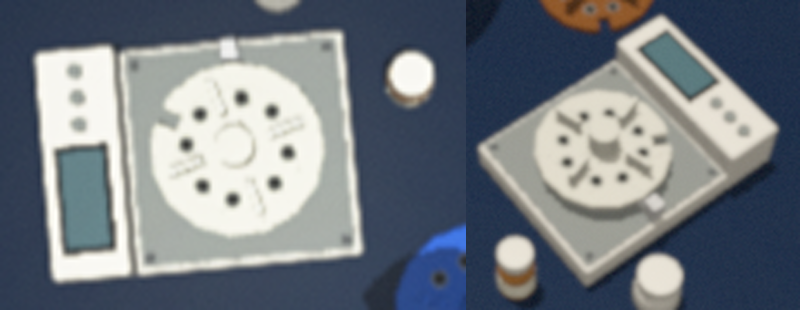

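The crop shows the notch at upper left (170,118), with the disc's centre at (237,148) and the block at (229,48). The notch is about 60° counterclockwise from the pin, so I need to turn it clockwise. I plan to straddle the hub with open fingers and push two opposite vanes by turning the tool about the spindle axis. First I'll get a close look.

step_arm --deltas '[14,27,0,2.5,80,14,27,0,2.5,80,14,27,0,2.5,80,14,27,0,2.5,80,14,27,0,2.5,80,14,27,0,2.5,80,14,27,0,2.5,80,14,27,0,2.5,80,14,27,0,2.5,80,14,27,0,2.5,80]'

```text
time: 1.35
tool_pos: [377.9, -197.1, 226.5]
tcp_rot: [-3.141, -0.0, 0.907]
contact_force: [0.6, 0.5, 0.6]
grip_width: 80.0
finger_force: 0.0
```

step_arm --deltas '[14,28,0,0,80,14,28,0,0,80,14,28,0,0,80,14,28,0,0,80,14,28,0,0,80,14,28,0,0,80,14,28,0,0,80,14,28,0,0,80,10,20,0,0,80,0,0,0,0,80]'

```text
time: 2.6
tool_pos: [499.7, 46.9, 226.2]
tcp_rot: [-3.141, 0.0, 0.908]
contact_force: [-0.6, 0.3, -0.1]
grip_width: 80.2
finger_force: 0.0
```

```bash
python3 - <<'E'
from h import *
o=get_obs(); print(o["time"],o["tool_pos"],o["tcp_rot"],o["joint_positions"])
c,im=snap("wrist","w1.png"); np.savez("w1.npz",K=c[0],R=c[1],t=c[2]); print(-c[1].T@c[2]); print(proj(c,[[529,100,102],[612,105,68]]))
E
```

```text
2.6 [499.73764829  46.91639892 226.22194601] [-3.14084502e+00  4.91557612e-04  9.08303308e-01] [-5.92096010e-02  3.00785894e-01  1.58573905e+00  2.03824999e-05
  1.25596225e+00  6.03277281e-01]
[550.47930932 111.8365649  384.01928339]
[[303.83930582 150.96783164]
 [388.38037664  71.81368636]]
```

View pics/w1.png

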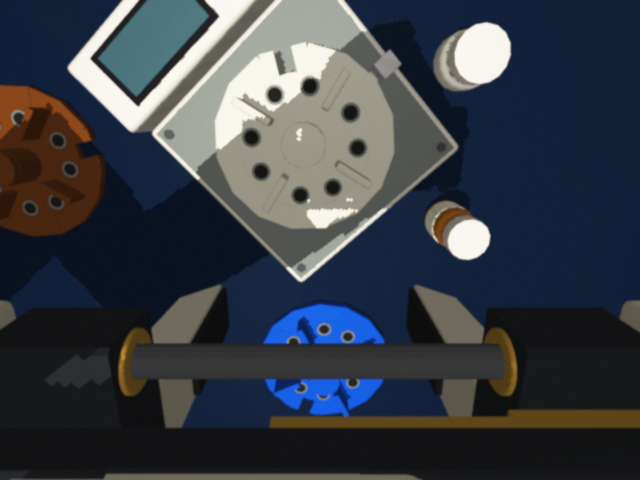

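The wrist view shows the whole disc, centred near (304,135), with the hub top near (303,145), the notch near (286,60) and the index block near (388,64). I'll enlarge it to place those points better.

```bash
python3 - <<'E'
from h import *
im=cv2.imread("pics/w1.png"); cr=im[35:235,208:412]
cr=cv2.createCLAHE(3,(2,2)).apply(cv2.cvtColor(cr,cv2.COLOR_BGR2GRAY))
cv2.imwrite("pics/w1c.png",cv2.resize(cr,None,fx=3,fy=3,interpolation=cv2.INTER_CUBIC))
g=cv2.cvtColor(im,cv2.COLOR_BGR2GRAY)
print(cv2.HoughCircles(g[110:180,265:340],cv2.HOUGH_GRADIENT,1,50,param1=40,param2=8,minRadius=18,maxRadius=28))
E
```

```text
[[[36.5 35.5 22.1]]]
```

View pics/w1c.png

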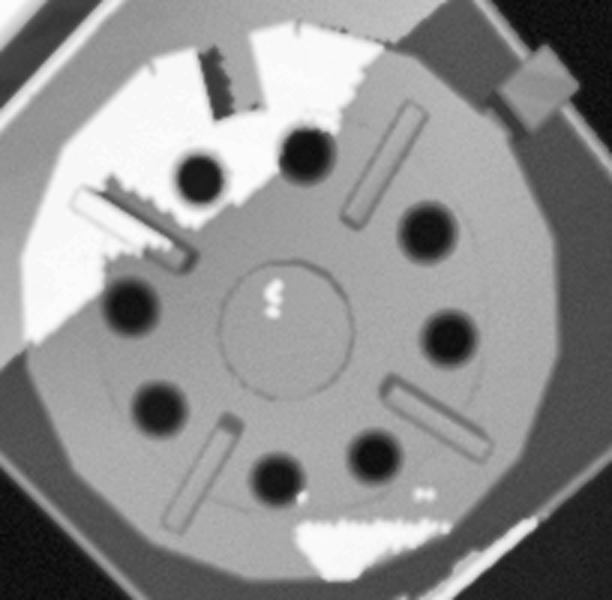

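The enlarged crop shows the hub at crop (286,330), eight dark wells, four vanes, the block top at corners (543,47), (578,88), (540,135) and (497,96), and the notch at about (233,75).

```bash
cat >> h.py <<'E'
def circ(P):
    A=np.c_[2*P[:,:2],np.ones(len(P))]; s=np.linalg.lstsq(A,(P[:,:2]**2).sum(1),rcond=None)[0]
    return s[:2],np.sqrt(s[2]+s[0]**2+s[1]**2)
def tri(c1,u1,c2,u2):
    P=[K@np.c_[R,t] for K,R,t in(c1,c2)]
    X=cv2.triangulatePoints(P[0],P[1],np.array(u1,float).reshape(2,1),np.array(u2,float).reshape(2,1)); return (X[:3]/X[3]).ravel()
E
python3 - <<'E'
from h import *
d=np.load("w1.npz"); c=(d["K"],d["R"],d["t"]); f=lambda p:np.array(p,float)/3+[208-.33,35-.33]
w=toplane(c,f([(199,180),(306,154),(427,232),(449,339),(374,457),(277,480),(159,410),(131,307)]),66); C,r=circ(w); print("wells",C,r,np.hypot(*(w[:,:2]-C).T))
rim=toplane(c,f([(63,148),(24,262),(28,345),(75,470),(150,540),(250,577),(357,577),(447,528),(522,456),(557,355),(553,240),(503,140)]),66); print("rim",circ(rim))
print("hub",toplane(c,f([(286,330)]),102))
v=toplane(c,f([(416,105),(352,220),(80,195),(189,265),(392,385),(488,454),(232,422),(173,528)]),89); print("v",v[:,:2],v[:,:2].mean(0))
va=[np.degrees(np.arctan2(*(v[i,:2]-v[j,:2])[::-1])) for i,j in((0,1),(2,3),(5,4),(7,6))]; print("vane ang",va)
b=toplane(c,f([(543,47),(578,88),(540,135),(497,96)]),68)[:,:2].mean(0); print("block",b,b-C,np.hypot(*(b-C)),np.degrees(np.arctan2(*(b-C)[::-1])))
n=toplane(c,f([(198,52),(217,115),(250,37),(268,108)]),66)[:,:2]; m=n.mean(0)-C; print("notch",np.hypot(*m),np.degrees(np.arctan2(*m[::-1])))
k=toplane(c,[[168,134],[440,147],[301,268]],40); e=k[1]-k[2]; print("screws",k,np.degrees(np.arctan2(e[1],e[0])),np.degrees(np.arctan2(*(k[0]-k[2])[1::-1]))-90)
ct=cam("top"); q=lambda x,y:(220+x*135/600*600/(800*600/1030),190+y*90/400*400/310)
print("tri hub",tri(c,f((286,330)),ct,(289,234)),"tri block",tri(c,f((540,92)),ct,(287,204)), proj(ct,[*C,102]),proj(ct,[*b,68]))
E
```

```text
wells [530.74430613 103.37620603] 41.9658453722884 [42.08708778 41.74192746 42.08432578 42.04714674 41.87180057 41.88878977
 42.12333307 41.88077544]
rim (array([530.90030483, 103.20818475]), np.float64(70.6930875052281))
hub [[531.22649585 103.73802026 102.        ]]
v [[585.67734331 124.52873407]
 [558.60092899 113.64063569]
 [511.28943272 157.6188736 ]
 [521.42604386 129.60681604]
 [542.78001713  76.8536255 ]
 [551.52771375  48.27603162]
 [505.73008861  94.14653757]
 [476.56853736  82.4707265 ]] [531.70001322 103.39274757]
vane ang [np.float64(21.906283835938705), np.float64(109.89346746785604), np.float64(-72.98047603274065), np.float64(-158.1796387942543)]
block [614.05543823 109.10187572] [83.3111321   5.72566969] 83.50765249351527 3.9315473683911573
notch 60.573804647870155 65.00116077251691
screws [[442.16037869 179.23779727  40.        ]
 [618.28170035  28.35857085  40.        ]
 [455.09829384  14.76623181  40.        ]] 4.761452542014083 4.497826510490114
tri hub [526.76604965 103.01897175  45.82576381] tri block [612.13824786 107.93688641  67.49928126] [[287.56751491 230.6529671 ]] [[286.21776647 202.66689292]]
```

The measurements agree with the text: well and rim centre at (531,103.4), block at radius 83.5 mm and about 4.2° (deck edges 4.5°), notch at about 65.4°. So it needs about 61° clockwise. Next I'll move over the hub at yaw 65° for a second wrist view as a check.

step_arm --deltas '[6,10,0,3,80,6,10,0,3,80,6,10,0,3,80,6,10,0,2,80,4,10,0,2,80,3.5,6.5,0,0,80,0,0,0,0,80,0,0,0,0,80,0,0,0,0,80,0,0,0,0,80]'

```text
time: 3.9
tool_pos: [531.1, 102.1, 226.8]
tcp_rot: [3.141, 0.0, 1.133]
contact_force: [-1.4, 0.2, 0.0]
grip_width: 79.9
finger_force: 0.0
```

```bash
python3 - <<'E'
from h import *
o=get_obs(); print(o["time"],o["tool_pos"],o["tcp_rot"])
c,im=snap("wrist","w2.png"); np.savez("w2.npz",K=c[0],R=c[1],t=c[2]); print(proj(c,[[531,103.4,102],[531,103.4,66],[614,109,68]]))
E
```

```text
3.9 [531.13521302 102.12569195 226.79474077] [3.14145852e+00 1.66518389e-05 1.13257717e+00]
[[315.91237963 231.02309684]
 [316.04817759 219.15598874]
 [406.72397733 171.08535613]]
```

View pics/w2.png

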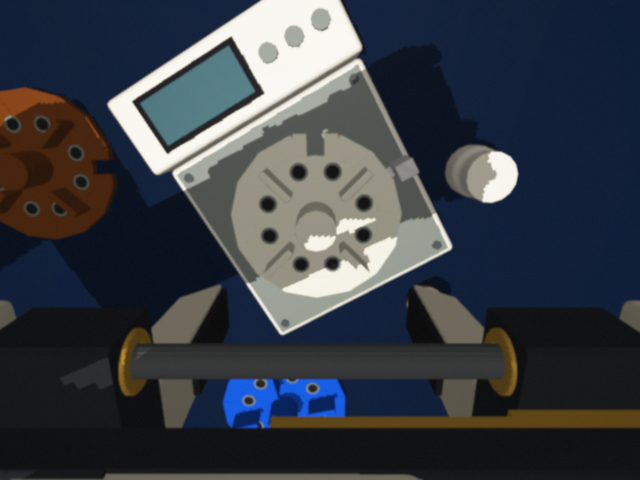

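The second view puts the well centre at (316,219) and the block at (405,169). Both are within 2 px of the projections from the first view, so the axis is confirmed. I'll check the heights from the two views before descending.

```bash
python3 - <<'E'
from h import *
L=lambda n:(lambda d:(d["K"],d["R"],d["t"]))(np.load(n)); a,b=L("w1.npz"),L("w2.npz")
f=lambda p:np.array(p,float)/3+[208-.33,35-.33]
W=f([(199,180),(306,154),(427,232),(449,339),(374,457),(277,480),(159,410),(131,307)])
V=np.array([(299,172),(333,172),(364,203),(363,235),(332,264),(301,264),(269,236),(267,204)],float)
T=np.array([tri(a,u,b,v) for u,v in zip(W,V)]); print(T.mean(0),T[:,2].std())
print("block",tri(a,f((540,92)),b,(405,169)),"hub",tri(a,f((286,330)),b,(316,228)))
for i in V[:2]: pass
P=toplane(b,V,66); C,_=circ(P); n=toplane(b,[[316,143]],66)[0,:2]-C; bl=toplane(b,[[405,169]],68)[0,:2]-C
print(C,np.degrees(np.arctan2(n[1],n[0])),np.degrees(np.arctan2(bl[1],bl[0])),np.hypot(*bl))
E
```

```text
[530.87183674 103.45128637  67.65105635] 0.7021675504132877
block [615.28233384 109.11432156  59.24659789] hub [530.85174405 103.44979108  93.65899569]
[530.64589829 103.17360249] 64.69494064169517 5.49924772264671 83.08678805503148
```

step_arm --deltas '[0,1.3,-15,0,80,0,0,-15,0,80,0,0,-15,0,80,0,0,-15,0,80,0,0,-15,0,80,0,0,-10,0,80,0,0,-10,0,80,0,0,-10,0,80,0,0,-5,0,80,0,0,0,0,80]'

```text
time: 5.2
tool_pos: [531.1, 103.7, 116.5]
tcp_rot: [-3.141, 0.0, 1.133]
contact_force: [0.1, 0.5, -0.2]
grip_width: 80.1
finger_force: 0.0
```

step_arm --deltas '[0,0,-8,0,80,0,0,-8,0,80,0,0,-8,0,80,0,0,-6,0,80,0,0,-4,0,80,0,0,-4,0,80,0,0,-4,0,80,0,0,0,0,80,0,0,0,0,80,0,0,0,0,80]'

```text
time: 6.45
tool_pos: [531.3, 103.7, 74.9]
tcp_rot: [3.141, -0.0, 1.133]
contact_force: [0.1, -0.3, 0.7]
grip_width: 79.6
finger_force: 0.0
```

step_arm --deltas '[0,0,0,-4,80,0,0,0,-4,80,0,0,0,-4,80,0,0,0,-4,80,0,0,0,-4,80,0,0,0,-3,80,0,0,0,-3,80,0,0,0,-3,80,0,0,0,-3,80,0,0,0,-3,80]'

```text
time: 7.7
tool_pos: [531.1, 103.6, 74.8]
tcp_rot: [3.141, 0.0, 0.521]
contact_force: [-0.4, -0.6, 0.6]
grip_width: 80.1
finger_force: 0.3
```

step_arm --deltas '[0,0,0,-3,80,0,0,0,-3,80,0,0,0,-3,80,0,0,0,-3,80,0,0,0,-3,80,0,0,0,-3,80,0,0,0,-3,80,0,0,0,-3,80,0,0,0,-2,80,0,0,0,0,80]'

```text
time: 8.95
tool_pos: [531.3, 103.7, 74.8]
tcp_rot: [3.142, -0.0, 0.069]
contact_force: [0.3, -0.4, 0.4]
grip_width: 79.9
finger_force: 0.0
```

```bash
python3 - <<'E'
from h import *
o=get_obs(); print(o["time"],o["tool_pos"],np.degrees(o["tcp_rot"]),o["moment"])
c,im=snap("wrist","w3.png"); np.savez("w3.npz",K=c[0],R=c[1],t=c[2]); print(proj(c,[[531,103.4,66],[614.5,109.1,68]]))
c,im=snap("top","t3.png")
E
```

```text
8.95 [531.25518677 103.69000016  74.81514647] [ 1.79997635e+02 -1.08232462e-02  3.92643606e+00] [0.03544333 0.04394668 0.00635165]
[[320.19155412 301.20258919]
 [320.87713986 113.35238861]]
```

View pics/w3.png

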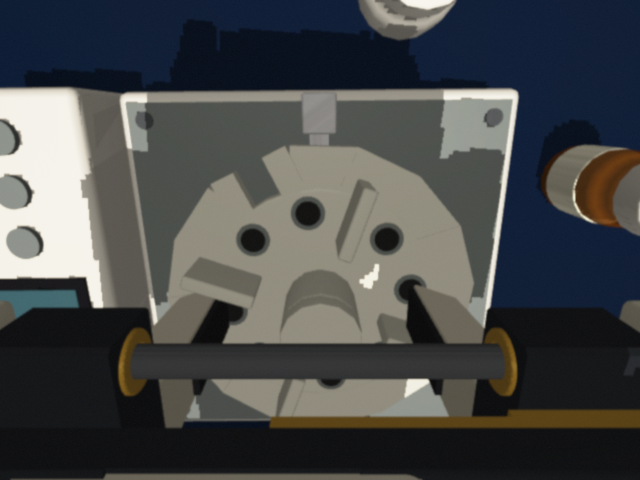

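The notch is at about (257,182), with corners near (234,175), (263,157), (250,205) and (279,193). The block top is at (320,113), exactly where predicted. The left finger sits against its vane. I'll measure the remaining angle.

```bash
python3 - <<'E'
from h import *
d=np.load("w3.npz"); c=(d["K"],d["R"],d["t"]); C=np.array([531,103.4])
A=lambda p,z:[(round(np.hypot(*q),1),round(np.degrees(np.arctan2(q[1],q[0])),2)) for q in toplane(c,p,z)[:,:2]-C]
print("notch",A([(234,175),(263,157),(250,205),(279,193)],66)); print("wells",A([(253,239),(308,213),(387,238)],66)); print("block",A([(320,113)],68))
print("vane top ends",A([(364,183),(345,258)],89))
E
```

```text
notch [(np.float64(69.3), np.float64(35.86)), (np.float64(70.6), np.float64(23.88)), (np.float64(55.1), np.float64(37.57)), (np.float64(54.2), np.float64(23.14))]
wells [(np.float64(42.8), np.float64(48.47)), (np.float64(42.7), np.float64(11.24)), (np.float64(42.9), np.float64(-39.81))]
block [(np.float64(83.8), np.float64(4.15))]
vane top ends [(np.float64(61.2), np.float64(-11.0)), (np.float64(31.3), np.float64(-13.58))]
```

About 25.7° remain, so I'll turn 24 and look again.

step_arm --deltas '[0,0,0,-3,80,0,0,0,-3,80,0,0,0,-3,80,0,0,0,-3,80,0,0,0,-3,80,0,0,0,-3,80,0,0,0,-3,80,0,0,0,-2,80,0,0,0,-1,80,0,0,0,0,80]'

```text
time: 10.3
tool_pos: [531.2, 103.7, 74.8]
tcp_rot: [3.142, -0.0, -0.35]
contact_force: [-0.4, 0.8, 0.2]
grip_width: 80.0
finger_force: 0.1
```

```bash
python3 - <<'E'
from h import *
o=get_obs(); print(o["time"],o["tool_pos"],np.degrees(o["tcp_rot"]))
c,im=snap("wrist","w4.png"); np.savez("w4.npz",K=c[0],R=c[1],t=c[2]); print(proj(c,[[531,103.4,66],[614.5,109.1,68]]))
cv2.imwrite("pics/w4c.png",cv2.resize(im[60:310,150:500,::-1],None,fx=2,fy=2,interpolation=cv2.INTER_CUBIC))
E
```

```text
10.3 [531.22672089 103.66505781  74.76978037] [ 1.79996803e+02 -3.93085583e-03 -2.00625475e+01]
[[320.98571757 299.91345655]
 [237.62760709 130.25322965]]
```

View pics/w4c.png

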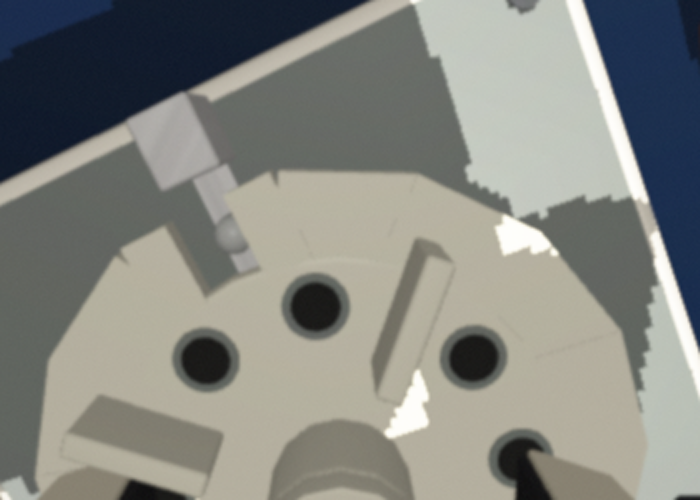

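The pin's tip now shows inside the notch, near its clockwise edge at crop (232,237). The notch corners are at about (168,226), (206,296), (260,268) and (226,200), and the wells beside it are at (206,360) and (316,306).

```bash
python3 - <<'E'
from h import *
d=np.load("w4.npz"); c=(d["K"],d["R"],d["t"]); C=np.array([531,103.4])
f=lambda p:np.array(p,float)/2+[150-.25,60-.25]
A=lambda p,z:[(round(np.hypot(*q),1),round(np.degrees(np.arctan2(q[1],q[0])),2)) for q in toplane(c,f(p),z)[:,:2]-C]
print("notch",A([(168,226),(206,296),(260,268),(226,200)],66)); print("wells",A([(206,360),(316,306),(473,357)],66)); print("block",A([(173,141)],68),"pin",A([(232,237)],55))
E
```

```text
notch [(np.float64(69.8), np.float64(12.03)), (np.float64(53.1), np.float64(14.02)), (np.float64(53.2), np.float64(-0.44)), (np.float64(69.1), np.float64(0.8))]
wells [(np.float64(42.4), np.float64(25.92)), (np.float64(42.2), np.float64(-12.02)), (np.float64(41.8), np.float64(-63.85))]
block [(np.float64(83.9), np.float64(4.25))] pin [(np.float64(60.6), np.float64(4.38))]
```

The notch is at 6.7° and the pin at 4.3°, so I'll turn 2.4° more, back off and lift.

step_arm --deltas '[0,0,0,-1,80,0,0,0,-0.8,80,0,0,0,-0.6,80,0,0,0,0,80,0,0,0,0,80,0,0,0,3,80,0,0,0,5,80,0,0,0,6,80,0,0,0,6,80,0,0,0,0,80]'

```text
time: 11.6
tool_pos: [531.1, 103.7, 74.7]
tcp_rot: [3.142, 0.0, -0.044]
contact_force: [0.3, 0.4, -0.5]
grip_width: 80.2
finger_force: 0.0
```

step_arm --deltas '[0,0,5,0,80,0,0,8,0,80,0,0,10,0,80,0,0,10,0,80,0,0,8,0,80,0,0,5,0,0,0,0,0,0,0,0,0,0,0,0,0,0,0,0,0,0,0,0,0,0]'

```text
time: 12.85
tool_pos: [531.1, 103.7, 120.5]
tcp_rot: [3.141, 0.001, -0.043]
contact_force: [-0.2, -0.4, -0.4]
grip_width: 34.9
finger_force: 0.0
```

```bash
python3 - <<'E'
from h import *
o=get_obs(); print(o["time"],o["tool_pos"],np.degrees(o["tcp_rot"]),o["grip_width"])
c,im=snap("wrist","w5.png"); np.savez("w5.npz",K=c[0],R=c[1],t=c[2]); P=proj(c,[[531,103.4,66],[592,108,56]]); print(P)
x,y=P[1].astype(int); x0,y0=max(x-140,0),max(y-80,0); print(x0,y0)
cv2.imwrite("pics/w5c.png",cv2.resize(im[y0:y0+220,x0:x0+280,::-1],None,fx=2.5,fy=2.5,interpolation=cv2.INTER_CUBIC))
E
```

```text
12.85 [531.07062588 103.65868302 120.49824882] [ 1.79990429e+02  2.94356740e-02 -2.48064342e+00] 34.89749473374632
[[319.78746131 265.37405573]
 [306.94484315 156.9904575 ]]
166 76
```

View pics/w5c.png

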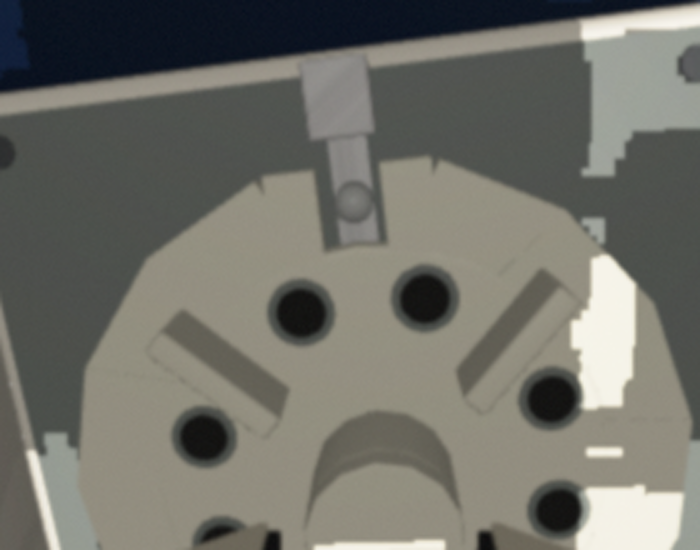

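The pin's tip, at crop (354,202), sits mid-notch between edges (315,171)–(324,250) and (380,162)–(387,243). The wells beside it are at (302,313) and (426,298). I'll compute the residual.

```bash
python3 - <<'E'
from h import *
d=np.load("w5.npz"); c=(d["K"],d["R"],d["t"]); C=np.array([531,103.4])
f=lambda p:np.array(p,float)/2.5+[166-.3,76-.3]
A=lambda p,z:[(round(np.hypot(*q),1),round(np.degrees(np.arctan2(q[1],q[0])),2)) for q in toplane(c,f(p),z)[:,:2]-C]
print("notch",A([(315,171),(324,250),(387,243),(380,162)],66)); print("wells",A([(302,313),(426,298)],66)); print("pin",A([(354,202)],55),"block",A([(337,98)],68),get_obs()["grip_width"])
E
```

```text
notch [(np.float64(70.0), np.float64(9.87)), (np.float64(53.5), np.float64(11.97)), (np.float64(53.3), np.float64(-2.76)), (np.float64(70.2), np.float64(-1.45))]
wells [(np.float64(42.2), np.float64(23.4)), (np.float64(42.2), np.float64(-14.57))]
pin [(np.float64(61.3), np.float64(4.13))] block [(np.float64(83.6), np.float64(4.43))] 30.66263741227326
```

Aligned to within about 0.3°. Next I'll shut the fingers and press on the hub.

step_arm --deltas '[0,-0.2,0,0,0,0,0,0,0,0,0,0,0,0,0,0,0,0,0,0,0,0,-4,0,0,0,0,-4,0,0,0,0,-4,0,0,0,0,-4,0,0,0,0,-1,0,0,0,0,-1,0,0]'

```text
time: 14.15
tool_pos: [531.2, 103.5, 102.7]
tcp_rot: [3.142, -0.0, -0.043]
contact_force: [-0.5, -0.2, -0.1]
grip_width: 0.5
finger_force: 0.0
```

step_arm --deltas '[0,0,-1,0,0,0,0,-1,0,0,0,0,-1,0,0,0,0,-1,0,0,0,0,-1,0,0,0,0,-1,0,0,0,0,-1,0,0,0,0,-1,0,0,0,0,-1,0,0,0,0,0,0,0]'

```text
time: 15.4
tool_pos: [531.3, 103.5, 93.6]
tcp_rot: [3.142, -0.0, -0.043]
contact_force: [1.5, 0.1, 3.9]
grip_width: 0.3
finger_force: 1.4
```

step_arm --deltas '[0,0,-1,0,0,0,0,-1,0,0,0,0,-1,0,0,0,0,-0.5,0,0,0,0,-0.4,0,0,0,0,0,0,0,0,0,0,0,0,0,0,0,0,0,0,0,0,0,0,0,0,0,0,0]'

```text
time: 16.65
tool_pos: [531.3, 103.5, 90.2]
tcp_rot: [3.142, -0.001, -0.043]
contact_force: [-0.2, 0.1, 7.1]
grip_width: 0.8
finger_force: 3.7
```

step_arm --deltas '[0,0,-0.5,0,0,0,0,-0.5,0,0,0,0,-0.5,0,0,0,0,0,0,0,0,0,0,0,0,0,0,0,0,0,0,0,0,0,0,0,0,0,0,0,0,0,0,0,0,0,0,0,0,0]'

```text
time: 17.9
tool_pos: [531.6, 103.5, 90.1]
tcp_rot: [3.142, -0.002, -0.043]
contact_force: [-2.4, 0.5, 18.1]
grip_width: 0.3
finger_force: 8.8
```

The force climbs to 18 N with no further travel at z = 90.1, so it's on the stop. I'll come clear and check.

step_arm --deltas '[0,0,2,0,0,0,0,4,0,0,0,0,8,0,0,0,0,12,0,0,0,0,15,0,0,0,0,15,0,0,-5,0,15,0,0,-5,0,15,0,0,-5,0,15,0,0,-5,0,0,0,0]'

```text
time: 19.15
tool_pos: [511.5, 103.5, 190.8]
tcp_rot: [-3.141, -0.003, -0.043]
contact_force: [-0.3, -0.6, -0.6]
grip_width: 0.2
finger_force: 0.0
```

```bash
python3 - <<'E'
from h import *
o=get_obs(); print(o["time"],o["tool_pos"],o["contact_force"])
c,im=snap("wrist","w6.png"); np.savez("w6.npz",K=c[0],R=c[1],t=c[2]); P=proj(c,[[531,103.4,54],[592,108,56],[531,103.4,90]]); print(P)
x,y=P[0].astype(int); x0,y0=max(x-150,0),max(y-150,0)
w=cv2.resize(im[y0:y0+260,x0:x0+300,::-1],(600,520),interpolation=cv2.INTER_CUBIC); cv2.imwrite("pics/w6c.png",w); print(x0,y0)
E
```

```text
19.15 [511.4717604  103.52692825 190.75216018] [-0.26676038 -0.5713161  -0.5700598 ]
[[317.95041282 203.20745717]
 [307.9114587  120.20499929]
 [318.03123177 214.14515067]]
167 53
```

View pics/w6c.png

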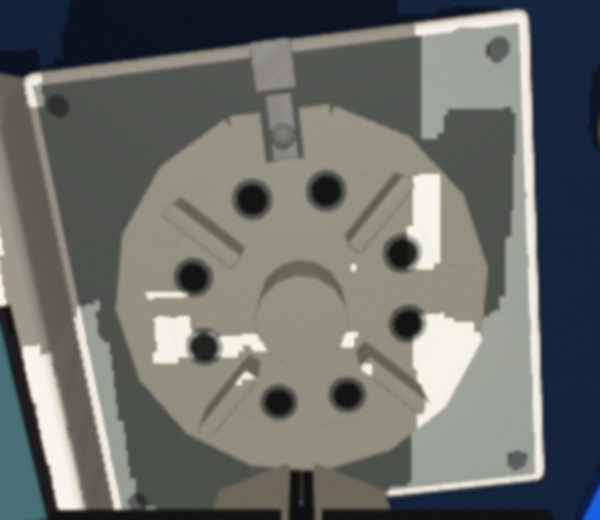

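The pin's tip shows centred in the notch at crop (283,136), and the disc looks level. The well-circle size gives a check on its height and tilt.

```bash
python3 - <<'E'
from h import *
d=np.load("w6.npz"); c=(d["K"],d["R"],d["t"])
p=np.array([(252,199),(326,190),(402,252),(408,323),(348,394),(279,402),(204,346),(192,276)],float)/2+[166.75,52.75]
for z in(54,58,66):
    w=toplane(c,p,z); C,r=circ(w); print(z,C,r,np.hypot(*(w[:,:2]-C).T).round(1))
E
```

```text
54 [531.28868719 103.86537615] 42.131322913007715 [42.  42.1 42.1 42.2 42.2 42.1 41.9 42.4]
58 [532.12169173 103.82971933] 41.559698710387735 [41.4 41.6 41.5 41.6 41.6 41.6 41.4 41.8]
66 [533.7877008 103.7584057] 40.41645030514967 [40.3 40.4 40.4 40.5 40.4 40.4 40.2 40.7]
```

The upper face is at 54 mm and level: the well radius is 42.1 mm, against 42.0 mm before. It's fully home, so I'm handing in.

```bash
python3 -c "
from plant import *
print(close_job())"
```

```text
the job is handed in; nothing more can be done
None
```

The carousel's notch is over the pin and its hub is pressed fully home, with the disc level at 54 mm; the gripper is clear, no bystander was touched, and the job was handed in at about 19 s.

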